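# Load wheel spacers into the wash tray

### The arm

A 7-joint arm with a two-finger parallel gripper is mounted at the origin on the work surface. World frame = base frame: x ahead of the robot, y to its left, z up, the work surface at z = 0. Lengths are in m, angles in rad, forces in N, time in s.
With the tool pointing down it reaches from about 0.4 to 0.925 m from the base axis. Payload 4.1 kg.
Tool frame: the origin (TCP) lies midway between the tips of the shut fingers; the grasp point (between the pads) lies 19 mm behind it; x points along the fingers, z is the direction in which the jaws open and shut, and the axes are right-handed (so a half turn about x gives the same grasp; the last joint's range is limited). The gripper opens to 85 mm and grips with 20 to 120 N. Pads are 22 mm wide; open, the fingers measure 114 mm over their backs; the gripper's body (76 mm by 85 mm) begins 54 mm behind the grasp point. The pads swing forward as they close: fully open they stand 13 mm farther back than shut.
Start: joints at [-1.395, 0.398, 0.045, 1.537, -0.019, 1.207, -0.051], TCP at [0.176, 0.626, 0.231] pointing down, gripper open.
Joint ranges: [-2.82, 2.82], [-0.49, 2.23], [-1.37, 1.46], [0, 2.46], [-1.36, 4.5], [0.23, 2], [-2.94, 2.94]. Speed limits (rad/s): [2.57, 2.57, 3.14, 3.14, 3.14, 3.14, 3.14].

### API

Orientations are given as a unit quaternion [x, y, z, w].
In Python, from station import arm gives the robot as it stands. Calls block until the motion is done:
- arm.goto(position, orientation): joint-space move of the TCP to a pose.
- arm.move_l(position, rot=None, v=0.15): straight line of the TCP; rot=None keeps the orientation; v is the mean speed in m/s.
- arm.set_joints(angles): joint-space move.
- arm.set_gripper(opening, newtons=None): finger opening in m; newtons is the grip in N (None keeps the last); returns when the fingers have stopped.
- arm.sleep(seconds).
- arm.ik(position, orientation): joint angles nearest the present ones, or None.
- arm.observe(): the state.
- arm.snapshot(name): name is "scene" or "side" or "wrist"; returns (picture, depth): 480x640x3 uint8, blue, green, red; 480x640 float32, m along the optical axis (not along the pixel's ray), 0 where there is no reading.
- arm.camera_info(name): a dict with "fx", "fy", "cx", "cy" (pixels), "dist_coeffs" ([k1, k2, p1, p2, k3] as OpenCV has them; the pictures are not rectified), "world_to_cam" (4x4, takes a point from world to camera coordinates). Camera axes: x right, y down, z forward; pixel columns grow to the right and rows downward; lengths in m; the calibration is good to about 2 mm. A picture is of the moment at which its call begins: read the wrist's pose just before it. camera_info takes no time and is no camera call; for the wrist camera it gives the pose at the moment of the call.
A pose or a line that the arm cannot do raises arm.MotionError and nothing moves.
- arm.sign_off(): hands the job in, once; it reports no verdict.
The state is a dict: "clock": time; "joint_positions": joint angles; "joint_velocities": joint speeds; "joint_torque": joint torques, N m; "tcp_pos": TCP position; "tcp_rot": TCP orientation; "ft_force": force on the tool from outside, world axes, zero at the start; "torque": the same for the moment, N m; "gripper_width": finger opening in m.
Only numpy, scipy, OpenCV 4.12 (cv2) and the standard library are available. Lean on these libraries where they do the work, as an engineer would, in place of code of your own. Each camera call takes 0.05 s, during which the arm holds its last target. There are 200 camera calls.

### The job

Slide the slotted wash tray along the bench onto the plain rectangle in front of the hook rack, squarely inside its lines. There, lift every wheel spacer up and off its hook and set it down gently on edge in a tray slot, one to a slot; then slide the loaded tray squarely onto the crossed rectangle, ready for the parts washer. Never lift or tip the tray, and leave the other things on the bench alone.

Things in the scene. Friction and masses are not known exactly. Their poses are not given: they have to be found in the camera images.
- tray: steel wash tray, loose, about 0.5 kg empty, slides easily on plastic glides (1 to 5 N). 122 mm along its x, 222 mm along its y, walls and plastic ridges 45 mm high. Four slots across it, 28 mm wide (y), 110 mm long (x), 39 mm deep, centred at y = -88, -42, +42, +88 mm. A seated spacer's axis lies along tray y, its centre 56 mm and its top 106 mm above the underside. Origin: centre of the underside
- tray_grip (a point): grip point of the tray's upright centre handle: a flat dark post 12 mm thick (tray x) by 30 mm wide (tray y), its top 145 mm above the bench; this point is on its axis, 132 mm above the tray's underside
- rack: blue hook rack, fixed: crossbar along its y, 16 mm square, centre 230 mm up. Four hooks of 10 mm steel bar at y = -187.5, -62.5, +62.5, +187.5 mm run level from it along -x for 90 mm, then turn up 12 mm at the tip. A hanging spacer must rise 15 mm or more (28 mm is free), then go along -x past the tip. Posts and feet lie behind (+x). Origin on the bench under the bar's middle
- spacer0: aluminium wheel spacer: flat ring, outer diameter 100 mm, bore 40 mm, 18 mm thick, about 0.22 kg, five dark stud holes. Origin at the ring's centre, its x axis along the ring's axis (through the bore). It starts hanging on a hook, bore over the hook, ring upright. Identical to the others; None if absent
- spacer1: aluminium wheel spacer: flat ring, outer diameter 100 mm, bore 40 mm, 18 mm thick, about 0.22 kg, five dark stud holes. Origin at the ring's centre, its x axis along the ring's axis (through the bore). It starts hanging on a hook, bore over the hook, ring upright. Identical to the others; None if absent
- spacer2: aluminium wheel spacer: flat ring, outer diameter 100 mm, bore 40 mm, 18 mm thick, about 0.22 kg, five dark stud holes. Origin at the ring's centre, its x axis along the ring's axis (through the bore). It starts hanging on a hook, bore over the hook, ring upright. Identical to the others; None if absent
- spacer3: aluminium wheel spacer: flat ring, outer diameter 100 mm, bore 40 mm, 18 mm thick, about 0.22 kg, five dark stud holes. Origin at the ring's centre, its x axis along the ring's axis (through the bore). It starts hanging on a hook, bore over the hook, ring upright. Identical to the others; None if absent
- load_mark: loading mark: plain white painted rectangle outline on the bench in front of the rack, outer size 160 mm (its x) by 250 mm (its y), lines 8 mm wide. Origin at its centre; the tray's length lies along its y (either way round). Paint only, nothing to bump into
- wash_mark: washer mark: white painted rectangle outline of the same size with a diagonal cross inside. Origin at its centre; the tray's length lies along its y (either way round). Paint only
- degreaser: bystander: white degreaser bottle, 70 mm diameter, 190 mm high, origin under its centre
- filter_box: bystander: cardboard filter box 90 x 90 x 100 mm, origin under its centre
Mind the look-alikes: they are no part of the job. Leave any pink or purple look-alike of the spacer2 alone. Leave any purple look-alike of the spacer0 alone.

How it is judged:
By the outcome, as a careful person would: the job done as asked, in the order asked, and still so for the second after the job is handed in, with the robot touching nothing.
Of spacer0, spacer1, spacer2, spacer3 only 3 to 4 are there at a start; the rules pass over those that are not, and their reading is None.
At some moment in a run one of tray may be knocked a few centimetres aside while the robot is not near it.
It also fails if it takes over 210 s, if anything falls off the work surface, if the arm or the gripper's body presses on something with over 40 N, if the wrist force passes 120 N, or if a joint passes its speed limit or range.

## Working session

There is one attempt and no reset: what is moved stays moved. The work goes in short steps, each a Python script; the robot and the scene stay as the last script left them, time stands still between calls to the robot, and variables do not carry over. Pictures are saved under pics/ and viewed, about 12 in all and at most 16, crops included, and the job is handed in when it is done.

```bash
ls; mkdir -p pics; python3 - <<'E'
from station import arm
import cv2,numpy as np
for n in("scene","side"):
    p,d=arm.snapshot(n); cv2.imwrite(f"pics/{n}0.png",p); np.save(f"pics/{n}0.npy",d)
    c=arm.camera_info(n); T=np.array(c["world_to_cam"]); print(n,c["fx"],c["dist_coeffs"],(-T[:3,:3].T@T[:3,3]).round(3),T[2,:3].round(2))
o=arm.observe();print(o["clock"],o["tcp_pos"],o["tcp_rot"],o["gripper_width"])
E
```

```text
pics
scene 481.35393999563644 [-0.10611337  0.          0.          0.          0.        ] [0.928 0.427 1.127] [-0.33 -0.38 -0.86]
side 602.2898678757391 [0.0215569 0.        0.        0.        0.       ] [-0.129 -1.049  1.195] [ 0.42  0.64 -0.64]
0.1 [0.17621729 0.62508016 0.23036938] [-0.42725356  0.56419847  0.42642183  0.56329291] 0.08520747426983298
```

View pics/scene0.png

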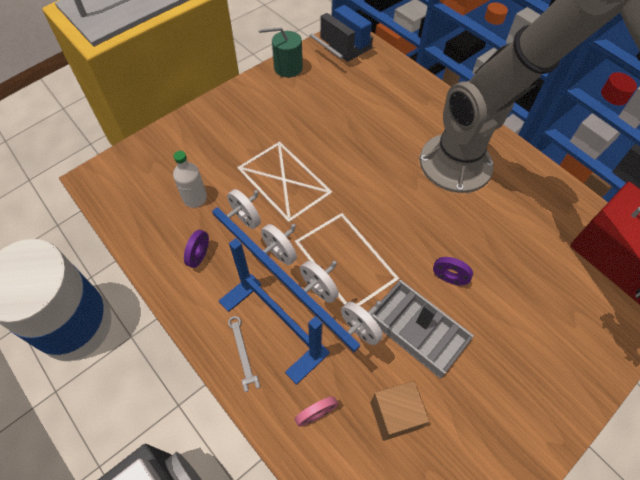

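View pics/side0.png

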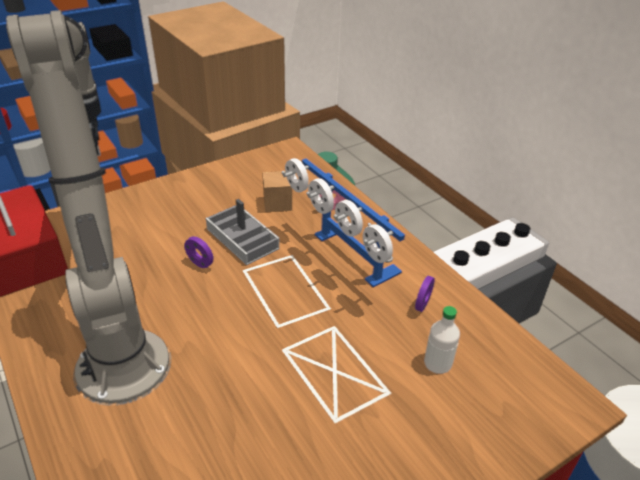

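All four hooks carry silver spacers: scene pixels (243,208), (278,244), (319,281), (362,322). The look-alikes are two purple rings at (453,270) and (197,248) and a pink one at (317,411), all on the bench. The tray is at (425,325), the plain mark at (347,260) and the crossed mark at (285,182).

```bash
python3 - <<'E'
import cv2
p=cv2.imread("pics/scene0.png")
cv2.imwrite("pics/c1.png",cv2.resize(p[210:410,280:480],None,fx=3,fy=3,interpolation=cv2.INTER_CUBIC))
cv2.imwrite("pics/c2.png",cv2.resize(p[130:350,200:420],None,fx=2.7,fy=2.7,interpolation=cv2.INTER_CUBIC))
E
```

```text
(no output)
```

View pics/c1.png

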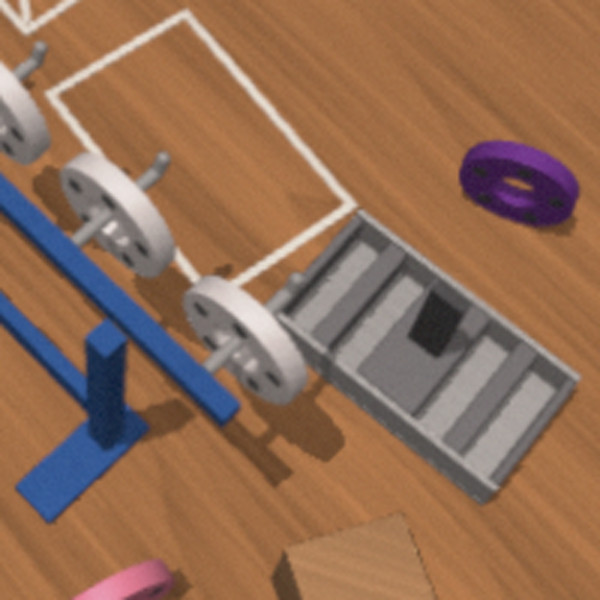

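View pics/c2.png

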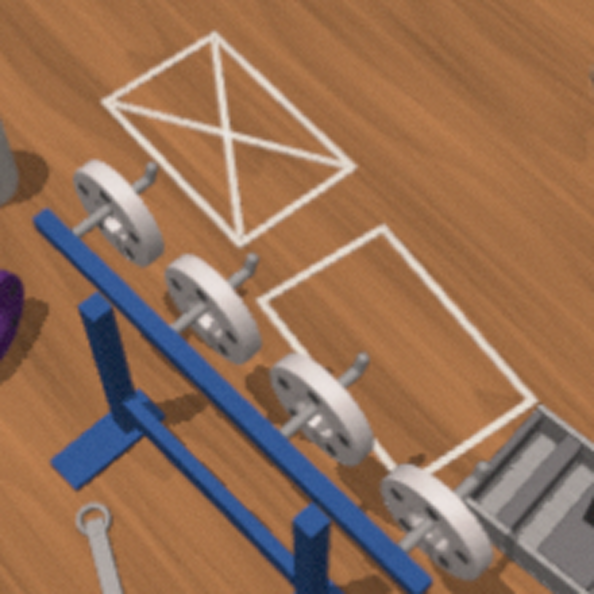

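```bash
cat > h.py <<'E'
from station import arm
import cv2,numpy as np
from scipy.spatial.transform import Rotation as R
def cam(n):
    c=arm.camera_info(n);return (np.array([[c["fx"],0,c["cx"]],[0,c["fy"],c["cy"]],[0,0,1.]]),np.array(c["dist_coeffs"]),np.array(c["world_to_cam"]))
def px2w(C,uv,z):
    K,D,T=C; n=cv2.undistortPoints(np.array(uv,float).reshape(-1,1,2),K,D).reshape(-1,2)
    r=np.c_[n,np.ones(len(n))]@T[:3,:3]; o=-T[:3,:3].T@T[:3,3]
    return o+r*((z-o[2])/r[:,2])[:,None]
def w2px(C,P):
    K,D,T=C; return cv2.projectPoints(np.array(P,float).reshape(-1,1,3),cv2.Rodrigues(T[:3,:3])[0],T[:3,3],K,D)[0].reshape(-1,2)
def fitrect(P,L,W):
    # P: corners in consecutive order, fit centre & yaw (y axis is long)
    c=P.mean(0);return c
def cloud(C,d):
    K,D,T=C; v,u=np.mgrid[:480,:640]; n=cv2.undistortPoints(np.c_[u.ravel(),v.ravel()].astype(float).reshape(-1,1,2),K,D).reshape(-1,2)
    z=d.ravel(); X=np.c_[n*z[:,None],z]; return ((X-T[:3,3])@T[:3,:3]).reshape(480,640,3)
E
python3 - <<'E'
from h import *
C=cam("scene")
c1=lambda a:(np.array(a)+.5)/3-.5+[280,210]
c2=lambda a:(np.array(a)+.5)/2.7-.5+[200,130]
np.set_printoptions(precision=4,suppress=True)
print("wash",px2w(C,c2([(214,33),(356,167),(240,246),(103,101)]),0))
print("load",px2w(C,c2([(384,226),(536,401),(260,299)]),0), px2w(C,c1([(187,10),(357,207),(46,93)]),0))
print("tray",px2w(C,c1([(362,212),(578,378),(486,492),(281,314)]),.045))
print("bar",px2w(C,c2([(43,214),(425,583)]),.238))
X=cloud(C,np.load("pics/scene0.npy"))
for n,q in(("handle",c1([(437,310)])),("tips",c2([(152,167),(252,260),(362,358)])),("lasttip",c1([(293,280)]))):
    for a in q: print(n,X[int(a[1]+.5),int(a[0]+.5)])
E
```

```text
wash [[ 0.3542 -0.4112  0.    ]
 [ 0.3569 -0.1637  0.    ]
 [ 0.5139 -0.1667  0.    ]
 [ 0.509  -0.4137  0.    ]]
load [[ 0.385  -0.0884  0.    ]
 [ 0.4093  0.1563  0.    ]
 [ 0.5385 -0.1046  0.    ]] [[ 0.3839 -0.0892  0.    ]
 [ 0.4094  0.1581  0.    ]
 [ 0.541  -0.1058  0.    ]]
tray [[0.4302 0.1748 0.045 ]
 [0.404  0.3897 0.045 ]
 [0.5266 0.4023 0.045 ]
 [0.5441 0.1955 0.045 ]]
bar [[ 0.7051 -0.1721  0.238 ]
 [ 0.6802  0.2624  0.238 ]]
handle [0.4811 0.2859 0.1211]
tips [ 0.611  -0.1456  0.245 ]
tips [ 0.6064 -0.0192  0.2487]
tips [0.597  0.1026 0.2469]
lasttip [0.5937 0.2263 0.2473]
```

```bash
cat >> h.py <<'E'
def tray_pose(X,near,rad=.17):
    """pose (x,y,yaw) from rim/ridge-top points of cloud(s)"""
    P=X.reshape(-1,3); m=(abs(P[:,2]-.045)<.006)&(np.hypot(*(P[:,:2]-near).T)<rad)
    Q=P[m][:,:2].astype(np.float32)
    if len(Q)<100:return None
    from scipy.spatial import cKDTree
    t=cKDTree(Q); Q=Q[np.array([len(i) for i in t.query_ball_point(Q,.008)])>5]
    (c,s,_)=r=cv2.minAreaRect(Q); b=cv2.boxPoints(r)
    e=b[1]-b[0]; f=b[2]-b[1]; l=e if np.hypot(*e)>np.hypot(*f) else f
    if l[1]<0:l=-l
    return np.array([*c,np.arctan2(-l[0],l[1])]),sorted(s),len(Q)
E
python3 - <<'E'
from h import *
np.set_printoptions(precision=4,suppress=True)
Xs=[cloud(cam(n),np.load(f"pics/{n}0.npy")) for n in("scene","side")]
for X in Xs: print(tray_pose(X,np.array([.476,.288])))
P=np.concatenate([X.reshape(-1,3) for X in Xs])
tips=np.array([[.611,-.1456],[.6064,-.0192],[.597,.1026],[.5937,.2263]])
a=.046; ex=np.array([np.cos(a),np.sin(a)]); ey=np.array([-ex[1],ex[0]])
o=tips.mean(0)
for k,X in enumerate(Xs):
  P=X.reshape(-1,3); q=np.c_[(P[:,:2]-o)@ex,(P[:,:2]-o)@ey,P[:,2]]
  for yk in(-.1875,-.0625,.0625,.1875):
    m=(abs(q[:,1]-yk)<.06)&(abs(q[:,2]-.215)<.07)&(q[:,0]>.005)&(q[:,0]<.085)&~((abs(q[:,1]-yk)<.012)&(abs(q[:,2]-.23)<.02)) 
    s=q[m]; 
    # dominant face plane
    h,e=np.histogram(s[:,0],np.arange(0,.09,.003)); 
    t=s[s[:,2]>.18]
    print(k,m.sum(),h,"z",np.percentile(s[:,2],[1,99]),"y",np.percentile(t[:,1],[1,99]).mean()-yk,np.percentile(t[:,1],[1,99])-yk)
E
```

```text
(array([ 0.424 ,  0.2814, -1.4388]), [0.223441943526268, 0.2320658415555954], 2285)
(array([ 0.482 ,  0.2805, -0.3803]), [0.2216566503047943, 0.2676105499267578], 999)
0 677 [  0   0   0   0   0   0   0   0   0   0  27  60  58  67  74  91 300   0
   0   0   0   0   0   0   0   0   0   0   0] z [0.1733 0.267 ] y 0.0014243939489062551 [-0.046   0.0489]
0 762 [  0   0   0   0   0   0   0   0   0   0   0  26  61  69  71  80  88 355
   1   0   0   0   0   0   0   0   0   2   9] z [0.1721 0.2678] y 0.0017553936158719863 [-0.0456  0.0492]
0 877 [  0   0   0   0   0   0   0   0   0   0  26  70  75  76  82  97 413   0
   0   0   0   0   0   0   0   0   0  18  20] z [0.1725 0.2672] y 0.0012783900931052916 [-0.0465  0.0491]
0 952 [  0   0   0   0   0   0   0   0   0   0   0  36  73  75  90  92 161 389
   0   0   0   0   0   0   0   0   0  17  19] z [0.1744 0.2673] y -0.0003093967487783067 [-0.0483  0.0477]
1 780 [  0   0   0   0   0   0   0   0  11 143 288 104  48  45  53  35  12   3
   0   0   0   0   0   0   0   0   0  21  17] z [0.1691 0.2651] y -0.0012727365333596585 [-0.0521  0.0495]
1 718 [  0   0   0   0   0   0   0   0   0   5 110 240  97  49  47  45  42  17
   1   0   0   0   0   0   0   0   0  39  26] z [0.168  0.2644] y -0.0018089958613877466 [-0.0526  0.049 ]
1 662 [  0   0   0   0   1   0   0   0   7  96 199  96  53  38  45  28  18   0
   0   0   0   0   0   0   0   1  10  54  16] z [0.1699 0.2642] y -0.0003448058587996877 [-0.0537  0.053 ]
1 593 [  0   0   0   0   0   0   0   0   0  23 170 144  48  43  33  38  19   7
   0   0   0   0   0   0   0   0  15  42  11] z [0.1683 0.2646] y -0.006792389624189155 [-0.0575  0.0439]
```

```bash
python3 - <<'E'
s=open("h.py").read(); i=s.index("    from scipy.spatial import cKDTree"); j=s.index("    (c,s,_)=r")
s=s[:i]+'''    g=np.zeros((260,260),np.uint8); ij=np.round((Q-near)/.002+130).astype(int); g[ij[:,0],ij[:,1]]=1
    k,L=cv2.connectedComponents(cv2.dilate(g,np.ones((5,5))))
    l=L[ij[:,0],ij[:,1]]; Q=Q[l==np.bincount(l).argmax()]
'''+s[j:]
open("h.py","w").write(s)
E
python3 - <<'E'
from h import *
np.set_printoptions(precision=4,suppress=True)
Xs=[cloud(cam(n),np.load(f"pics/{n}0.npy")) for n in("scene","side")]
for X in Xs+[np.concatenate(Xs)]: print(tray_pose(X,np.array([.476,.288])))
for X in Xs:
    P=X.reshape(-1,3); m=(np.hypot(*(P[:,:2]-[.478,.288]).T)<.04)&(P[:,2]>.07); print("post",m.sum(),np.median(P[m],0),P[m,2].max(), P[m&(P[:,2]>.142)].mean(0))
# reach checks
def down(yaw): # tool x down, tool z (jaw) at world yaw
    z=np.array([np.cos(yaw),np.sin(yaw),0]);x=np.array([0,0,-1.]);return R.from_matrix(np.c_[x,np.cross(z,x),z]).as_quat()
for nm,p,y in(("tray",[.478,.288,.113],.1),("load",[.4745,.026,.113],-.1),("wash",[.4335,-.289,.113],-.016),("sp0",[.645,-.145,.24],.046),("sp3",[.64,.23,.24],.046),("slotA",[.4745,.114,.09],1.47),("slotB",[.45,-.062,.09],1.47)):
    for k in(0,np.pi):
        q=arm.ik(p,down(y+k)); print(nm,k,None if q is None else np.array(q))
E
```

```text
(array([0.4759, 0.2885, 0.1247]), [0.12618045508861542, 0.22391346096992493], 2221)
(array([0.4715, 0.2852, 0.1466]), [0.12867751717567444, 0.2282606065273285], 1010)
(array([0.4735, 0.2862, 0.1229]), [0.13138844072818756, 0.22792908549308777], 3231)
post 250 [0.4804 0.2902 0.1228] 0.14977145570117878 [0.4764 0.2901 0.1451]
post 182 [0.4698 0.2803 0.1104] 0.14975238106335823 [0.4727 0.2861 0.145 ]
tray 0 [-1.0011  0.3935  0.4776  1.8938 -0.2257  0.907  -0.3147]
tray 3.141592653589793 [-0.5641  0.3563 -0.0672  1.8821  0.0298  0.9042  2.5961]
load 0 [-0.8145  0.3006  0.786   2.0862 -0.2802  0.8594  0.0342]
load 3.141592653589793 [ 0.8126  0.4233 -1.1517  2.049   0.4734  0.9667  2.4548]
wash 0 [-0.3121  0.5192  1.0642  1.9879 -0.5573  0.962   1.0164]
wash 3.141592653589793 [-0.4071  0.6727  1.2678  1.9894 -0.7495  1.0613 -1.948 ]
sp0 0 [-0.5299  0.6561  1.104   1.5146 -0.594   1.3392  0.6743]
sp0 3.141592653589793 [-0.5811  0.7544  1.2636  1.5157 -0.7235  1.4034 -2.3703]
sp3 0 [-0.8123  0.5106  0.6038  1.4566 -0.2952  1.2658 -0.1336]
sp3 3.141592653589793 [-0.4402  0.4475  0.0464  1.4451 -0.0211  1.2495  2.7959]
slotA 0 [-0.6978  0.303   0.4386  2.0713 -0.1772  0.8024  1.3169]
slotA 3.141592653589793 [-0.965   0.3703  0.7726  2.0771 -0.3511  0.8248 -1.6553]
slotB 0 [-0.6521  0.3111  0.8115  2.1515 -0.3154  0.7976  1.8288]
slotB 3.141592653589793 [-0.7503  0.355   0.942   2.1531 -0.397   0.8142 -1.2306]
```

```bash
cat >> h.py <<'E'
def down(yaw):
    z=np.array([np.cos(yaw),np.sin(yaw),0]);x=np.array([0,0,-1.]);return R.from_matrix(np.c_[x,np.cross(z,x),z]).as_quat()
def st(t=""):
    o=arm.observe();print(t,"clk %.1f"%o["clock"],np.round(o["tcp_pos"],4),"F",np.round(o["ft_force"],1),"w %.4f"%o["gripper_width"]);return o
LOAD=np.array([.4745,.026,-.102]); WASH=np.array([.4335,-.289,-.016])
def look(name,near=None):
    p,d=arm.snapshot(name); X=cloud(cam(name),d)
    return p,X,(None if near is None else tray_pose(X,np.array(near)))
def slide(tray,goal,v=.08,tag="s"):
    """grip the handle of the tray at tray (x,y,yaw), slide to goal, release, rise"""
    arm.goto([*tray[:2],.25],down(tray[2])); arm.set_gripper(.05)
    arm.move_l([*tray[:2],.114],v=.12); st("down"); arm.set_gripper(0,40); st("grip")
    arm.move_l([*goal[:2],.114],rot=down(goal[2]),v=v); st("slid")
    arm.set_gripper(.04); st("open"); arm.move_l([*goal[:2],.25],v=.2)
E
python3 - <<'E'
from h import *
slide(np.array([.4755,.288,.122]),LOAD)
arm.goto([.45,.3,.3],down(0)); st()
p,X,t=look("scene",LOAD[:2]); cv2.imwrite("pics/s1.png",cv2.resize(p[200:350,270:470],None,fx=4,fy=4)); print(t)
E
```

```text
down clk 3.5 [0.4761 0.2883 0.1148] F [ 0.1 -0.1  0.7] w 0.0501
grip clk 3.9 [0.4759 0.2882 0.1144] F [ 0.3 -0.6  1.6] w 0.0112
slid clk 7.3 [0.4742 0.026  0.1144] F [-0.7  4.4  7.3] w 0.0118
open clk 7.7 [0.4737 0.0251 0.1135] F [ 0.2  0.1 -0.2] w 0.0396
 clk 9.6 [0.4508 0.2976 0.2995] F [ 0.2 -1.1 -1.2] w 0.0404
(array([ 0.47285482,  0.02737962, -0.10202565]), [0.12442600727081299, 0.22330860793590546], 1929)
```

View pics/s1.png

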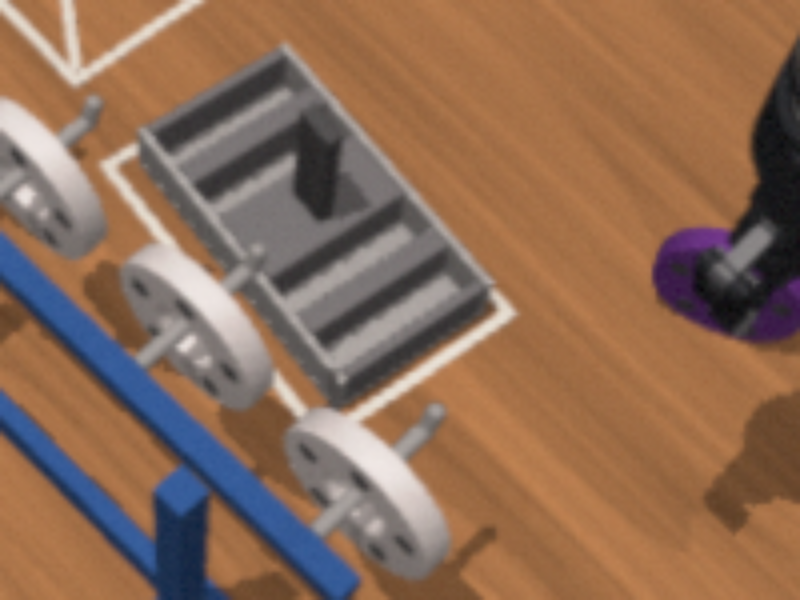

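The tray sits inside the plain rectangle with its yaw matched, and the depth fit is within 2 mm of the target. Next is the first spacer, the +y hook.

```bash
cat >> h.py <<'E'
A=.046; EX=np.array([np.cos(A),np.sin(A)]); EY=np.array([-EX[1],EX[0]]); O=np.array([.611+.6064+.597+.5937,-.1456-.0192+.1026+.2263])/4
SP=[O+EX*x+EY*y for x,y in((.0395,-.1875),(.0425,-.0625),(.0395,.0625),(.0415,.1875))]
OFF=.024; DZ=.024
def pick(k):
    c=SP[k]-EY*OFF; q=down(A); z=.215+DZ
    arm.set_gripper(.05); arm.goto([*c,.32],q); arm.move_l([*c,z],v=.12); st("at")
    arm.set_gripper(0,60); st("grip")
    arm.move_l([*c,z+.021],v=.06); st("lift")
    arm.move_l([*(c-EX*.10),z+.021],v=.1); o=st("out")
    arm.move_l([*(c-EX*.13),.36],v=.2)
def place(tray,slot):
    """slot: tray-frame y"""
    a=tray[2]; tx=np.array([np.cos(a),np.sin(a)]); ty=np.array([-tx[1],tx[0]])
    p=tray[:2]+ty*slot+tx*OFF; q=down(a+np.pi/2); z0=.056+DZ
    arm.goto([*p,.25],q); arm.move_l([*p,z0+.055],v=.15); arm.move_l([*p,z0+.008],v=.06); f0=st("low")["ft_force"][2]
    for dz in np.arange(.006,-.007,-.0015):
        arm.move_l([*p,z0+dz],v=.02); f=arm.observe()["ft_force"][2]
        if f-f0>2.5: break
    st("set dz %.4f"%dz); arm.set_gripper(.027); arm.sleep(.2); st("rel")
    arm.move_l([*p,z0+.06],v=.08); arm.move_l([*p,.25],v=.25)
E
python3 - <<'E'
from h import *
pick(3); st()
for n in("scene","side"):
    p,X,t=look(n,LOAD[:2]); cv2.imwrite(f"pics/p3{n}.png",p); print(n,t)
a=cv2.imread("pics/p3scene.png")[120:420,200:500];b=cv2.imread("pics/p3side.png")[130:430,180:480]
cv2.imwrite("pics/p3.png",cv2.resize(np.hstack([a,b]),(800,400)))
E
```

```text
at clk 11.6 [0.6363 0.2066 0.2399] F [-0.6 -0.4 -0.1] w 0.0497
grip clk 12.0 [0.6365 0.2063 0.2402] F [-0.4  0.4  3.8] w 0.0169
lift clk 12.5 [0.636  0.2063 0.2601] F [-1.1  1.2 -1.9] w 0.0166
out clk 13.7 [0.5366 0.2017 0.2601] F [-0.7  0.1 -1.8] w 0.0165
 clk 14.3 [0.5059 0.2001 0.359 ] F [ 0.  -0.3 -2.2] w 0.0162
scene (array([ 0.47251698,  0.02641848, -0.09872439]), [0.12469803541898727, 0.22478410601615906], 1918)
side (array([ 0.47130874,  0.02399898, -0.10161553]), [0.12526929378509521, 0.22925174236297607], 1327)
```

View pics/p3.png

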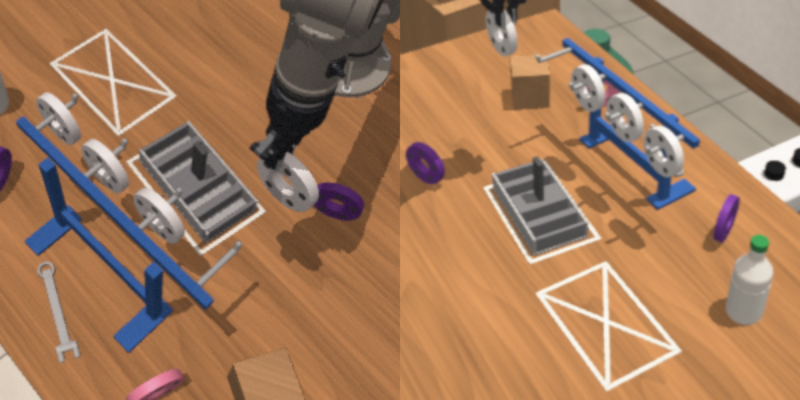

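The spacer is in the grip, hanging slightly off vertical, and its hook is empty. The tray hasn't moved. I'll place it in slot +88.

```bash
python3 - <<'E'
from h import *
place(np.array([.473,.026,-.101]),.088)
arm.goto([.50,.27,.33],down(A))
for n in("scene","side"):
    p,X,t=look(n,LOAD[:2]); cv2.imwrite(f"pics/q3{n}.png",p); print(n,t)
    P=X.reshape(-1,3); m=(P[:,2]>.06)&(P[:,2]<.115)&(np.hypot(*(P[:,:2]-[.482,.114]).T)<.06); print(m.sum(),P[m].mean(0),P[m,2].max(), np.percentile(P[m,0],[2,98]))
a=cv2.imread("pics/q3scene.png")[180:360,280:480];b=cv2.imread("pics/q3side.png")[180:360,220:420]
cv2.imwrite("pics/q3.png",cv2.resize(np.hstack([a,b]),(800,360)))
st()
E
```

```text
low clk 17.7 [0.5061 0.1112 0.0882] F [-0.3 -0.5 -1.8] w 0.0168
set dz 0.0000 clk 18.9 [0.5062 0.1112 0.0804] F [ 0.6 -0.1  2.2] w 0.0167
rel clk 19.4 [0.5057 0.1111 0.0799] F [-0.7  0.2  0.4] w 0.0272
scene (array([ 0.47227165,  0.02726389, -0.10226788]), [0.12519533932209015, 0.2245716005563736], 1811)
408 [0.48960169 0.11793693 0.09046214] 0.10995722447879049 [0.44084246 0.52958853]
side (array([ 0.47055322,  0.02273154, -0.09352395]), [0.12538334727287292, 0.22718878090381622], 1347)
347 [0.47193638 0.10950618 0.0861039 ] 0.10886799446005069 [0.43320553 0.52357765]
 clk 22.5 [0.5    0.2692 0.3295] F [ 0.7 -0.8 -0.1] w 0.0272
```

View pics/q3.png

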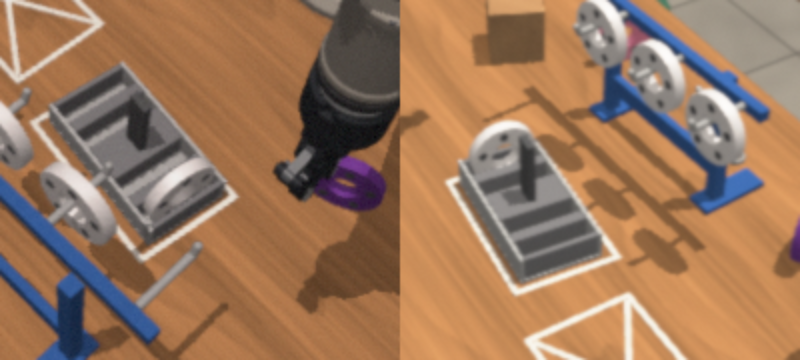

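The spacer is seated upright in the end slot. I'll continue in a loop that checks the tray before each placement and stops if it has moved.

```bash
cat >> h.py <<'E'
EXPECT={"scene":np.array([.4725,.0268,-.101]),"side":np.array([.471,.0235,-.098])}
def check():
    ok=True
    for n in EXPECT:
        r=look(n,LOAD[:2])[2]
        if r is None: print(n,"none");continue
        t,s,_=r; print(n,t.round(4),np.round(s,3)); 
        if max(abs(t-EXPECT[n])[:2])>.006 or abs(t-EXPECT[n])[2]>.03: ok=False
    return ok
E
python3 - <<'E'
from h import *
pick(2)
if check():
    place(np.array([.473,.026,-.101]),.042)
    arm.goto([.50,.2,.34],down(A)); st(); print(check())
    p=arm.snapshot("side")[0]; cv2.imwrite("pics/q2.png",cv2.resize(p[180:360,220:420],(600,540)))
E
```

```text
at clk 24.6 [0.6402 0.0816 0.2399] F [ 0.3 -0.5 -0.2] w 0.0500
grip clk 25.0 [0.6403 0.0812 0.2401] F [ 0.2 -0.8  4.4] w 0.0171
lift clk 25.5 [0.6397 0.0813 0.2601] F [-0.2 -0.9 -3. ] w 0.0167
out clk 26.6 [0.5404 0.0768 0.2601] F [ 0.3  0.  -1.5] w 0.0164
scene [ 0.4728  0.0271 -0.0997] [0.124 0.225]
side [ 0.471   0.0223 -0.1032] [0.125 0.225]
low clk 30.6 [0.5014 0.0653 0.0882] F [ 0.4 -0.6 -2. ] w 0.0168
set dz 0.0000 clk 31.8 [0.5016 0.0654 0.0804] F [-0.9  0.7  3.4] w 0.0166
rel clk 32.3 [0.501  0.0654 0.0799] F [-0.   0.4  0.3] w 0.0270
 clk 35.2 [0.4997 0.1994 0.3392] F [ 0.1 -0.2 -0.7] w 0.0269
scene [ 0.4724  0.0279 -0.0997] [0.126 0.223]
side [ 0.4714  0.0232 -0.1006] [0.126 0.225]
True
```

```bash
python3 - <<'E'
from h import *
T=np.array([.473,.026,-.101])
for k,s in((1,-.042),(0,-.088)):
    pick(k)
    if not check(): print("MOVED");break
    place(T,s)
    arm.goto([.50,.25,.34],down(A))
    if not check(): print("MOVED after");break
st()
for n in("scene","side"): cv2.imwrite(f"pics/r{n}.png",arm.snapshot(n)[0])
a=cv2.imread("pics/rscene.png")[180:360,230:430];b=cv2.imread("pics/rside.png")[180:360,220:420]
cv2.imwrite("pics/r.png",cv2.resize(np.hstack([a,b]),(800,360)))
E
```

```text
at clk 37.7 [ 0.649  -0.0434  0.2398] F [-0.7  0.4  0.1] w 0.0499
grip clk 38.1 [ 0.649  -0.0437  0.2401] F [-0.5 -0.8  4.2] w 0.0168
lift clk 38.6 [ 0.6484 -0.0434  0.26  ] F [ 0.2 -0.1 -2.2] w 0.0167
out clk 39.7 [ 0.5492 -0.0478  0.2601] F [ 0.5 -0.5 -2.3] w 0.0168
scene [ 0.4724  0.0273 -0.0954] [0.125 0.224]
side [ 0.4709  0.0216 -0.0991] [0.125 0.229]
low clk 43.6 [ 0.493  -0.0183  0.0882] F [ 0.6  0.1 -2.8] w 0.0165
set dz 0.0000 clk 44.8 [ 0.4931 -0.0182  0.0804] F [-0.6  0.4  2.5] w 0.0169
rel clk 45.3 [ 0.4926 -0.0182  0.0799] F [ 0.4 -0.1  0.4] w 0.0267
scene [ 0.4727  0.027  -0.1018] [0.125 0.224]
side [ 0.4714  0.022  -0.099 ] [0.124 0.227]
at clk 51.3 [ 0.6517 -0.1687  0.2398] F [0.9 0.3 0.7] w 0.0502
grip clk 51.7 [ 0.6518 -0.1688  0.2401] F [-0.2 -1.5  3.2] w 0.0165
lift clk 52.2 [ 0.6512 -0.1684  0.2601] F [-0.1  0.1 -2.3] w 0.0169
out clk 53.4 [ 0.552  -0.1727  0.26  ] F [ 0.1 -0.  -1.9] w 0.0162
scene [ 0.4728  0.0273 -0.1016] [0.124 0.223]
side [ 0.4712  0.0237 -0.1064] [0.126 0.226]
low clk 57.0 [ 0.4883 -0.0641  0.0882] F [-0.5  0.2 -2. ] w 0.0168
set dz 0.0000 clk 58.3 [ 0.4884 -0.064   0.0803] F [-0.3  0.2  1.6] w 0.0164
rel clk 58.8 [ 0.4879 -0.064   0.08  ] F [-0.3  0.  -0.2] w 0.0271
scene [ 0.4727  0.027  -0.1044] [0.124 0.225]
side [ 0.4705  0.0217 -0.1012] [0.124 0.224]
 clk 62.1 [0.5002 0.249  0.3397] F [ 0.9 -0.1 -0.1] w 0.0271
```

View pics/r.png

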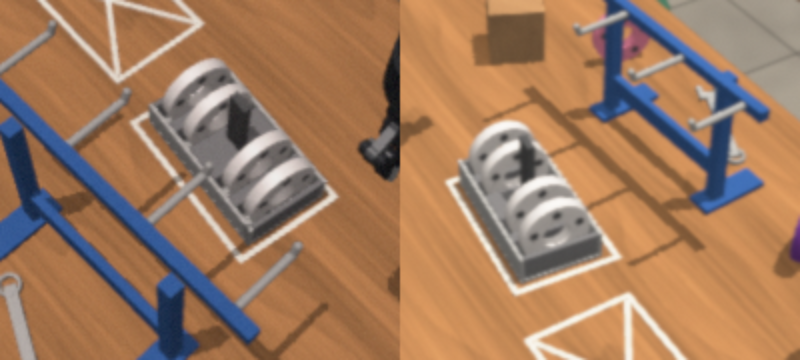

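All four spacers are seated, two each side of the handle, and every hook is empty. Sliding to the crossed mark.

```bash
python3 - <<'E'
from h import *
slide(np.array([.4735,.0262,-.101]),WASH,v=.06)
arm.goto([.45,.15,.35],down(A)); st()
for n in("scene","side"):
    p,X,t=look(n,WASH[:2]); cv2.imwrite(f"pics/w{n}.png",p); print(n,t)
a=cv2.imread("pics/wscene.png")[110:260,190:390];b=cv2.imread("pics/wside.png")[270:450,240:440]
cv2.imwrite("pics/w.png",np.hstack([cv2.resize(a,(400,300)),cv2.resize(b,(400,300))]))
E
```

```text
down clk 64.8 [0.4741 0.0263 0.1146] F [-0.2 -0.4  0.3] w 0.0498
grip clk 65.2 [0.4742 0.0263 0.1144] F [1.4 0.3 1.9] w 0.0111
slid clk 70.6 [ 0.4345 -0.2855  0.1144] F [ 1.3  8.8 12.2] w 0.0113
open clk 71.0 [ 0.4327 -0.2893  0.1136] F [-0.6  0.4 -0.3] w 0.0402
 clk 73.5 [0.4503 0.1486 0.3496] F [ 0.1 -0.1 -0.2] w 0.0403
scene (array([ 0.43390366, -0.28374839, -0.00266198]), [0.12329807877540588, 0.22435897588729858], 844)
side (array([ 0.42951703, -0.28708416,  0.00862111]), [0.12483980506658554, 0.22589753568172455], 1108)
```

View pics/w.png

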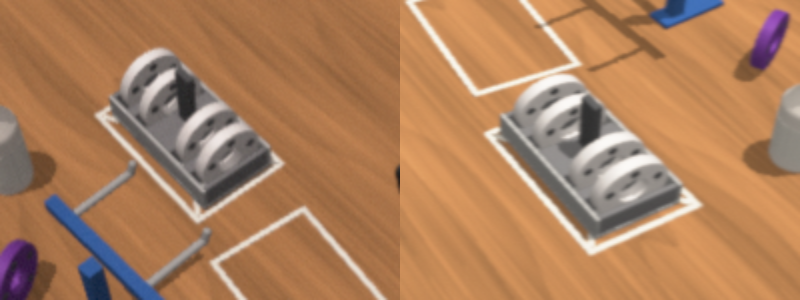

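The tray lagged the command by about 4 mm and 0.7°, because the arm gave under friction. One small correction slide, with that lag added to the target.

```bash
python3 - <<'E'
from h import *
slide(np.array([.434,-.2848,-.003]),np.array([.4333,-.2925,-.026]),v=.02)
arm.goto([.45,.15,.35],down(A)); arm.sleep(1); st()
for n in("scene","side"):
    p,X,t=look(n,WASH[:2]); cv2.imwrite(f"pics/x{n}.png",p); print(n,t)
a=cv2.imread("pics/xscene.png")[110:230,210:350];b=cv2.imread("pics/xside.png")[300:440,265:405]
cv2.imwrite("pics/x.png",np.hstack([cv2.resize(a,(400,343)),cv2.resize(b,(400,400))[:343]]))
cv2.imwrite("pics/xf.png",np.hstack([cv2.resize(a,(400,400),interpolation=2),cv2.resize(b,(400,400),interpolation=2)]))
E
```

```text
down clk 76.8 [ 0.4345 -0.2852  0.1147] F [-0.4  0.3  0.1] w 0.0499
grip clk 77.2 [ 0.4346 -0.2849  0.1145] F [0.7 0.2 2.3] w 0.0116
slid clk 77.7 [ 0.4346 -0.2904  0.1145] F [1.4 5.8 6.7] w 0.0116
open clk 78.1 [ 0.4329 -0.2928  0.1138] F [-0.8 -0.  -0.2] w 0.0401
 clk 81.6 [0.45 0.15 0.35] F [-0.3 -0.7 -1.1] w 0.0405
scene (array([ 0.43362099, -0.28979626, -0.01786479]), [0.12471818178892136, 0.22463054955005646], 812)
side (array([ 0.42908821, -0.29255703,  0.00131293]), [0.12366392463445663, 0.22830736637115479], 1088)
```

View pics/xf.png

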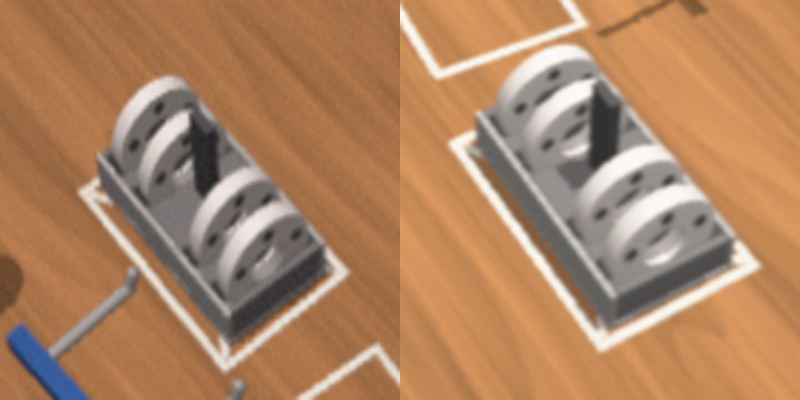

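View pics/xscene.png

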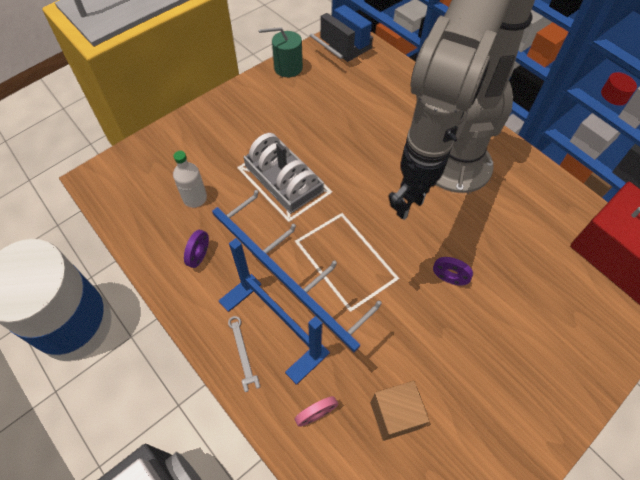

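The tray sits inside the crossed rectangle, about 1 mm from its centre, with all four spacers upright. The bottle, box and look-alikes haven't moved.

```bash
python3 -c "
from station import arm
print(arm.sign_off(), arm.observe()['clock'])"
```

```text
the job is handed in; nothing more can be done
the job is handed in; nothing more can be done
```

The job is done and handed in at about 82 s on the robot's clock. I slid the tray by its handle onto the plain rectangle and seated all four spacers on edge, one to a slot. Then I slid the loaded tray onto the crossed rectangle.

- **Final position:** The scene camera puts the tray at (0.4336, -0.2898), turned -0.018 rad. The crossed rectangle's centre is (0.4335, -0.289) at -0.016 rad, so the tray is about 1 mm off.
- **Correction made:** The first slide onto that rectangle stopped about 4 mm short and 0.7° off, so I made one small second slide to fix it.
- **Disagreement:** The side camera reads the tray about 4 mm and 1° different from the scene camera. Its position had read a few millimetres off throughout, so I took that as calibration offset. Its picture also shows the tray inside the lines.
- **Other checks:** All spacers stand upright and all the hooks are empty. The bottle, box and look-alike rings are where they started. I saw no sign of the tray being knocked during the run.

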